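# Line up wax bearing-cap patterns by size on the setting board

## Robot

A 6-joint arm with a two-finger parallel gripper is mounted at the origin on the work surface. World frame = base frame: x ahead of the robot, y to its left, z up, the work surface at z = 0. Lengths are in m, angles in rad, forces in N, time in s.
With the tool pointing down it reaches from about 0.325 to 0.925 m from the base axis. Payload 3.1 kg.
Tool frame: the origin (TCP) lies at the very end of the fingers, on their centre line; the grasp point (between the pads) lies arm.grip_depth behind it (arm.grip_depth is the distance from the TCP to the grasp point, in m); z points along the fingers, y is the line along which they close (so a half turn about z gives the same grasp; the last joint's range is limited). The gripper opens to 85 mm and grips with 20 to 120 N. Pads are 22 mm wide; open, the fingers measure 114 mm over their backs; the gripper's body (76 mm by 85 mm) begins 54 mm behind the grasp point. The pads swing forward as they close: fully open they stand 13 mm farther back than shut.
Start: joints at [-1.449, 0.217, 1.613, -0, 1.311, -0.112], TCP at [0.145, -0.608, 0.231] pointing down, gripper open.
Joint ranges: [-2.75, 2.75], [-0.78, 2.1], [0.31, 2.55], [-1.13, 4.27], [0.13, 2.63], [-2.58, 2.58]. Speed limits (rad/s): [2.79, 2.79, 3.14, 3.14, 3.14, 3.14].

## Interface

Orientations are given as a unit quaternion [w, x, y, z].
In Python, from workcell import sensors, vision, arm gives the robot as it stands.
- The arm moves only by the shell command python3 -m crank 'ROWS' [FORCE]. ROWS is JSON, a list of rows, each a list of 7 numbers: the shift along the world's x, y, z in units of 25 mm (1.0 is 25 mm), then the turn, a rotation vector about the world's x, y, z in rad, then the finger opening in mm, from 0 to 85.4. A call has 1 to 5 rows; each row is the pose to reach, as a shift and turn from the pose commanded when the call began; what a row does not reach only later rows make up. A row lasts 1/12 s, in which the tool goes at most 41.7 mm and 7.16 degrees, less where a joint would pass 70% of its speed; a pose out of reach is approached as far as the arm can. A call with a gripper value outside its range is refused whole. The fingers move at their own pace and stop on an object; FORCE is the grip in N (left out, the last holds). Time passes only in rows, so rows that repeat a pose let the fingers close. It gives the time, the measured TCP pose, the force, the opening and the grip force at its end, in the units of the state.
- sensors.state(): the state, without advancing time (a new reading comes with each control period).
- vision.snapshot(name): name is "scene" or "top"; returns a dict with "color" (480x640x3 uint8, red, green, blue), "z_map" (480x640 float32, m along the optical axis (not along the pixel's ray), 0 where there is no reading), "camera_matrix" (3x3 intrinsics, pixels), "origin" and "attitude" of the camera in the world. Camera axes: x right, y up, looking along -z (the intrinsics and any distortion apply to the point x, -y, -z); pixel columns grow to the right and rows downward; lengths in m; the calibration is good to about 2 mm. A picture is of the moment at which its call begins.
- arm.hand_in(): hands the job in; it is judged then, once.
The state is a dict: "time_s": time; "qpos": joint angles; "joint_vel": joint speeds; "tau": joint torques, N m; "tcp_pos": TCP position; "eef_rot": TCP orientation; "force": force on the tool from outside, world axes, zero at the start; "wrist_torque": the same for the moment, N m; "grip_width": finger opening in m; "gripper_force": force on a finger pad.
Only numpy, scipy, OpenCV 4.12 (cv2) and the standard library are available. Lean on these libraries where they do the work, as an engineer would, in place of code of your own. Each camera call takes 0.05 s, during which the arm holds its last target. There are 200 camera calls.

## Task

Line up the four green wax patterns by size on the setting board, one standing on each dark pad, the smallest on the pad next to the steel end post and each next one larger, the largest farthest from the post. Stand each on its feet in the middle of its pad, lengthwise along the pad, and let go of it; leave the steel dish where it is.

Things in the scene. Friction and masses are not known exactly. Their poses are not given: they have to be found in the camera images.
- cap_1: smallest of four loose green wax patterns of a bearing cap: an arch on two flat feet with a square lug on the crown, 64 mm long over the feet (its x axis), 30 mm thick with flat upright faces (its y axis), 38 mm high to the top of the lug. The lug is 22 mm long in x and as thick as the arch. Origin: centre of the underside; z up. Stands on its feet at the start; alike either way round. About 40 g
- cap_2: second smallest of four loose green wax patterns of a bearing cap: an arch on two flat feet with a square lug on the crown, 82 mm long over the feet (its x axis), 30 mm thick with flat upright faces (its y axis), 47 mm high to the top of the lug. The lug is 22 mm long in x and as thick as the arch. Origin: centre of the underside; z up. Stands on its feet at the start; alike either way round. About 65 g
- cap_3: second largest of four loose green wax patterns of a bearing cap: an arch on two flat feet with a square lug on the crown, 100 mm long over the feet (its x axis), 30 mm thick with flat upright faces (its y axis), 56 mm high to the top of the lug. The lug is 22 mm long in x and as thick as the arch. Origin: centre of the underside; z up. Stands on its feet at the start; alike either way round. About 90 g
- cap_4: largest of four loose green wax patterns of a bearing cap: an arch on two flat feet with a square lug on the crown, 118 mm long over the feet (its x axis), 30 mm thick with flat upright faces (its y axis), 65 mm high to the top of the lug. The lug is 22 mm long in x and as thick as the arch. Origin: centre of the underside; z up. Stands on its feet at the start; alike either way round. About 120 g
- pad_a: one of the two outer pads in the row of four (a, b, c, d in order along the row, 80 mm apart): dark rubber pad fixed flat on the aluminium setting board, 126 mm long (its x axis, across the row), 44 mm wide (its y axis, along the row), 3 mm thick. Origin: centre of its underside, on the board's 12 mm high top; a pattern stands on the pad 3 mm above this origin. The board has a 28 mm high steel rail along its far edge, 76 mm beyond the pads' centres in x
- pad_b: one of the two inner pads in the row of four (a, b, c, d in order along the row, 80 mm apart): dark rubber pad fixed flat on the aluminium setting board, 126 mm long (its x axis, across the row), 44 mm wide (its y axis, along the row), 3 mm thick. Origin: centre of its underside, on the board's 12 mm high top; a pattern stands on the pad 3 mm above this origin. The board has a 28 mm high steel rail along its far edge, 76 mm beyond the pads' centres in x
- pad_c: one of the two inner pads in the row of four (a, b, c, d in order along the row, 80 mm apart): dark rubber pad fixed flat on the aluminium setting board, 126 mm long (its x axis, across the row), 44 mm wide (its y axis, along the row), 3 mm thick. Origin: centre of its underside, on the board's 12 mm high top; a pattern stands on the pad 3 mm above this origin. The board has a 28 mm high steel rail along its far edge, 76 mm beyond the pads' centres in x
- pad_d: one of the two outer pads in the row of four (a, b, c, d in order along the row, 80 mm apart): dark rubber pad fixed flat on the aluminium setting board, 126 mm long (its x axis, across the row), 44 mm wide (its y axis, along the row), 3 mm thick. Origin: centre of its underside, on the board's 12 mm high top; a pattern stands on the pad 3 mm above this origin. The board has a 28 mm high steel rail along its far edge, 76 mm beyond the pads' centres in x
- post: dark steel end post, 22 mm across and 45 mm high, fixed upright on the setting board at one end of the row, in line with the pads and 80 mm from the centre of the outer pad next to it, which may be pad a or pad d (the other end has only a flat 12 mm screw head). Origin: centre of its underside
- dish: empty round steel dish, 80 mm across the rim, 28 mm high, loose on the table among the patterns, to be left where it stands. Origin: centre of its underside
There are look-alikes about, which are no part of the job. What is shaped like the cap_4 but blue or yellow is not meant.

How it is judged:
By the outcome, as a careful person would: the job done as asked, in the order asked, and still so for the second after the job is handed in, with the robot touching nothing.
It also fails if it takes over 112 s, if anything falls off the work surface, if the arm or the gripper's body presses on something with over 40 N, if the wrist force passes 120 N, or if a joint passes its speed limit or range.

## Working session

There is one attempt and no reset: what is moved stays moved. The work goes in short steps, Python scripts to look and compute and a shell command to move; the robot and the scene stay as the last step left them, time stands still between calls to the robot, and variables do not carry over. Pictures are saved under pics/ and viewed, at most 14 in all, crops included, and the job is handed in when it is done.

```bash
ls; mkdir -p pics
python3 - <<'E'
from workcell import sensors, vision, arm
import cv2,numpy as np
print(sensors.state(), arm.grip_depth)
ims=[]
for n in("scene","top"):
    s=vision.snapshot(n); np.savez(f"{n}0.npz",**s)
    cv2.imwrite(f"pics/{n}0.png",s["color"][:,:,::-1]); print(n,s["camera_matrix"],s["origin"],s["attitude"],s.keys())
E
```

```text
pics
{'time_s': 0.0, 'qpos': array([-1.44918796e+00,  2.17782327e-01,  1.61494590e+00,  7.15550558e-06,
        1.31125951e+00, -1.12247811e-01]), 'joint_vel': array([ 0.00071648, -0.00012116, -0.0004228 ,  0.00076954, -0.00024686,
        0.00069027]), 'tau': array([-6.40001035e-04, -3.96845162e+01, -3.03855515e+01, -3.46167089e-04,
        9.60894395e-03,  4.35913599e-07]), 'tcp_pos': array([ 0.14472701, -0.60717799,  0.22994463]), 'eef_rot': array([-1.19754327e-03,  9.93171092e-01,  1.16660827e-01, -2.14800918e-06]), 'force': array([-1.0067602, -0.4857851,  0.4140403]), 'wrist_torque': array([0.06042253, 0.01946285, 0.03392758]), 'gripper_force': 0.0, 'grip_width': 0.08543568260528024} 0.0187
scene [[433.85128357   0.         317.82338829]
 [  0.         433.85128357 236.25447207]
 [  0.           0.           1.        ]] [0.8265239  0.43641035 0.61996176] [0.33184685 0.13573276 0.36578773 0.85886764] dict_keys(['color', 'z_map', 'camera_matrix', 'origin', 'attitude'])
top [[546.30049223   0.         319.76887566]
 [  0.         546.30049223 234.19593533]
 [  0.           0.           1.        ]] [ 0.38026313 -0.01217027  1.28584195] [ 0.71725995  0.02159168 -0.01477214 -0.6963144 ] dict_keys(['color', 'z_map', 'camera_matrix', 'origin', 'attitude'])
```

View pics/top0.png

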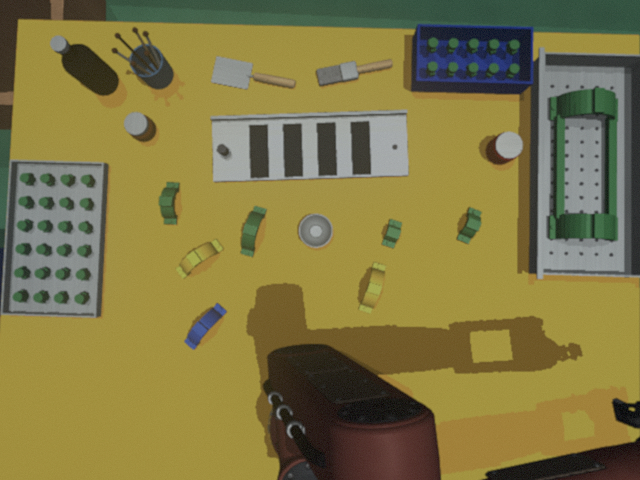

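View pics/scene0.png

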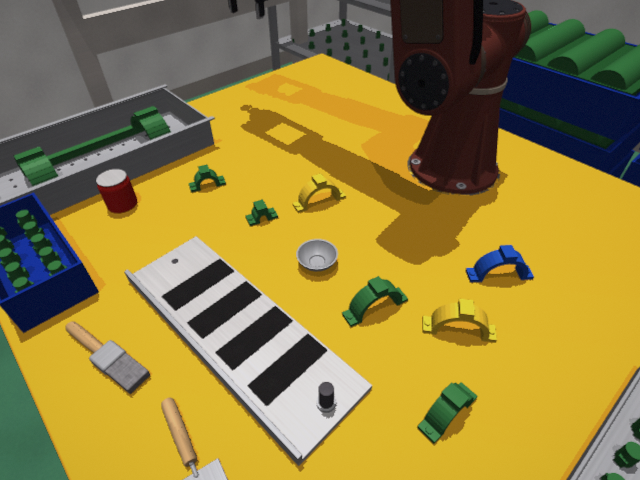

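Top view: post at (222,149), at the left (+y) end of the pads (259..361, about 149). The green caps are at (170,203), (254,230), (392,233) and (470,225), and the dish is at (315,231).

```bash
cat > h.py <<'E'
import cv2,numpy as np
from scipy.spatial.transform import Rotation as R
from workcell import sensors,vision,arm
def cloud(s):
    K=s["camera_matrix"];z=s["z_map"];v,u=np.mgrid[:480,:640]
    p=np.stack([(u-K[0,2])*z/K[0,0],-(v-K[1,2])*z/K[1,1],-z],-1)
    q=s["attitude"]
    return p@R.from_quat([q[1],q[2],q[3],q[0]]).as_matrix().T+s["origin"]
def rect(xy):
    (c,(w,h),a)=cv2.minAreaRect((xy*1000).astype(np.float32))
    if w<h: w,h,a=h,w,a+90
    a=(a+90)%180-90
    return np.round(c,1),round(w,1),round(h,1),round(a,1)
def blobs(s,mask,amin=40):
    P=cloud(s);n,l,st,c=cv2.connectedComponentsWithStats(mask.astype(np.uint8))
    for i in range(1,n):
        if st[i,4]>=amin: yield c[i],st[i],P[(l==i)&(s["z_map"]>0)]
def green(s):
    h=cv2.cvtColor(s["color"],cv2.COLOR_RGB2HSV)
    return (h[...,0]>45)&(h[...,0]<85)&(h[...,1]>70)
def report(s,xr=(0.2,0.8),yr=(-.45,.45)):
    for c,st,p in blobs(s,green(s)):
        m=np.median(p,0)
        if xr[0]<m[0]<xr[1] and yr[0]<m[1]<yr[1]:
            top=p[:,2].max(); lug=p[p[:,2]>top-.006]
            print("G",c.astype(int),st[4],rect(p[:,:2]),"top",round(top*1000,1),"lug",rect(lug[:,:2]) if len(lug)>4 else "", "ztop",np.percentile(p[:,2]*1000,[5,50,95]).round(1))
E
python3 - <<'E'
from h import *
for n in("top","scene"):
    s=dict(np.load(n+"0.npz")); print(n); report(s)
    g=cv2.cvtColor(s["color"],cv2.COLOR_RGB2GRAY)
    m=g<75
    for c,st,p in blobs(s,m,25):
        md=np.median(p,0)
        if .45<md[0]<.75 and -.3<md[1]<.35 and md[2]<.06: print("D",c.astype(int),st[4],rect(p[:,:2]),md.round(4))
    P=cloud(s)
    if n=="top":
        for c in [(150,300),(560//2,300),(430,260),(240,125+40),(315,231),(393,233)]: print(c,P[c[1],c[0]].round(4))
E
```

```text
top
G [172 184] 55 (array([551.8, 351.4]), 27.5, 10.9, -87.4) top 13.4 lug (array([551.5, 351.3]), 27.2, 10.3, -88.2) ztop [ 2.2  7.6 12.2]
G [166 201] 227 (array([508.6, 353.1]), 51.8, 27.6, -0.5) top 61.6 lug (array([509.2, 351.4]), 24.1, 20.6, 88.6) ztop [34.6 45.9 58. ]
G [259 210] 61 (array([498.8, 145. ]), 25.7, 13.0, 72.5) top 15.2 lug (array([497.5, 145.5]), 25.4, 10.2, 72.2) ztop [ 3.7  8.1 12.9]
G [472 222] 308 (array([ 485.3, -349.5]), 63.4, 29.4, -22.1) top 53.0 lug (array([ 477.2, -345.4]), 28.9, 20.8, 71.4) ztop [ 5.6 32.5 48.9]
G [250 229] 336 (array([451.2, 156.8]), 67.8, 28.5, -13.4) top 70.1 lug (array([448.2, 157.8]), 27.7, 21.0, 75.7) ztop [40.8 52.  66.3]
G [170 220] 53 (array([467.6, 353.4]), 26.3, 11.6, 89.9) top 19.1 lug (array([470.1, 348.3]), 16.9, 4.1, -54.4) ztop [ 4.1  7.8 15.9]
G [393 229] 197 (array([ 462.5, -169.2]), 41.9, 27.9, -18.1) top 42.7 lug (array([ 452.9, -165.9]), 27.5, 21.7, 71.9) ztop [ 4.1 34.1 39.8]
G [463 237] 75 (array([ 447.2, -334.8]), 27.3, 13.5, 71.1) top 18.8 lug (array([ 451.1, -335.2]), 16.8, 7.9, 35.6) ztop [ 4.   7.9 14.8]
G [3
[... 1661 characters left out ...]
8.0, -23.2) [ 0.463  -0.1554  0.0189]
D [196 283] 1304 (array([653. , -88.4]), 124.6, 46.4, 3.5) [ 0.6568 -0.0869  0.0155]
D [317 269] 51 (array([469. ,  30.2]), 57.7, 32.8, -37.7) [0.4768 0.0364 0.0214]
D [233 386] 780 (array([725.5,  53.6]), 463.0, 106.9, -72.8) [0.7238 0.1384 0.0176]
D [223 309] 1525 (array([648.2,  -8.6]), 124.5, 46.0, 3.2) [ 0.6524 -0.0072  0.0156]
D [371 303] 622 (array([451.4, 159.7]), 117.9, 29.4, -14.8) [0.478  0.1632 0.0318]
D [253 337] 1797 (array([643.5,  71.1]), 125.5, 46.3, 4.3) [0.6474 0.0725 0.0157]
D [286 368] 2142 (array([638.4, 151.5]), 126.4, 44.6, 3.4) [0.6431 0.1523 0.0158]
D [326 400] 194 (array([638.2, 236.9]), 20.2, 8.3, -34.0) [0.6408 0.2388 0.0409]
```

```bash
for i in 1 2 3; do python3 -m crank '[[4.13,5.88,-1,0,0,-0.18,70],[4.13,5.88,-1,0,0,-0.18,70],[4.13,5.88,-1,0,0,-0.18,70],[4.13,5.88,-1,0,0,-0.18,70],[4.13,5.88,-1,0,0,-0.18,70]]' 40 | tail -c 400; done
cat >> h.py <<'E'
def yaw():
    q=sensors.state()["eef_rot"];M=R.from_quat([q[1],q[2],q[3],q[0]]).as_matrix()
    return np.degrees(np.arctan2(M[1,0],M[0,0]))
def to(x,y,z,th):
    s=sensors.state();p=s["tcp_pos"]*1000
    print("t",round(s["time_s"],2),"tcp",p.round(1),"yaw",round(yaw(),2),"w",round(s["grip_width"]*1000,1),"F",s["force"].round(1))
    print("shift",((np.array([x,y,z])-p)/25).round(2),"turn",round(float(np.radians((th-yaw()+90)%180-90)),3))
E
python3 -c "
from h import *
to(454.3,-166,7.5,-17.5)"
```

```text
time_s: 0.52
tcp_pos: [0.2498, -0.4556, 0.2041]
eef_rot: [-0.003, 1.0, 0.028, 0.0]
force: [0.1, 0.4, 0.6]
grip_width: 0.0698
gripper_force: 0.0
time_s: 0.93
tcp_pos: [0.3524, -0.3098, 0.18]
eef_rot: [-0.002, 0.998, -0.062, -0.0]
force: [-1.6, 0.1, -0.9]
grip_width: 0.07
gripper_force: 0.0
time_s: 1.35
tcp_pos: [0.4558, -0.1637, 0.1555]
eef_rot: [-0.001, 0.988, -0.151, -0.0]
force: [0.0, -0.1, 0.6]
grip_width: 0.0697
gripper_force: 0.0
t 1.35 tcp [ 455.8 -163.7  155.5] yaw -17.41 w 69.7 F [ 0.  -0.1  0.6]
shift [-0.06 -0.09 -5.92] turn -0.002
```

```bash
python3 -m crank '[[-0.06,-0.09,-3,0,0,0,60],[-0.06,-0.09,-4.5,0,0,0,60],[-0.06,-0.09,-5.9,0,0,0,60],[-0.06,-0.09,-5.9,0,0,0,60],[-0.06,-0.09,-5.9,0,0,0,60]]' 30 >/dev/null
python3 -m crank '[[0,0,0,0,0,0,20],[0,0,0,0,0,0,20],[0,0,0,0,0,0,20],[0,0,0,0,0,0,20],[0,0,0,0,0,0,20]]' 30
python3 -c "
from h import *
to(454.3,-166,7.5,-17.5)"
```

```text
time_s: 2.18
tcp_pos: [0.4551, -0.1704, 0.0111]
eef_rot: [0.001, 0.988, -0.153, 0.002]
force: [-0.6, -0.7, 5.0]
grip_width: 0.0291
gripper_force: 31.0
t 2.18 tcp [ 455.1 -170.4   11.1] yaw -17.55 w 29.1 F [-0.6 -0.7  5. ]
shift [-0.03  0.18 -0.14] turn 0.001
```

```bash
python3 -m crank '[[0,0,0.6,0,0,0,20],[0,0,2,0,0,0,20],[0,0,3.5,0,0,0,20],[0,0,5,0,0,0,20],[0,0,5,0,0,0,20]]' 
python3 -c "
from h import *
s=vision.snapshot('scene');cv2.imwrite('pics/a.png',s['color'][60:360,120:520,::-1]);report(s)
to(638.4,151.3,130,3.4)"
```

```text
time_s: 2.6
tcp_pos: [0.4591, -0.1724, 0.1432]
eef_rot: [0.003, 0.988, -0.152, 0.008]
force: [2.0, -0.8, 0.2]
grip_width: 0.0293
gripper_force: 30.4
G [242 162] 185 (array([ 478.3, -176.1]), 40.3, 24.0, 63.2) top 191.5 lug  ztop [138.7 144.6 171. ]
G [263 162] 80 (array([ 436.4, -159.9]), 31.3, 17.1, 48.3) top 153.3 lug (array([ 446.4, -156.4]), 8.4, 2.2, 65.4) ztop [136.6 141.  148. ]
G [205 177] 385 (array([ 478.5, -345.9]), 78.7, 33.9, -20.5) top 50.8 lug (array([ 479.9, -345.4]), 31.0, 21.6, 70.6) ztop [ 6.1 29.  47.9]
G [371 298] 1188 (array([451. , 154.2]), 118.2, 65.0, 0.5) top 68.9 lug (array([451.4, 159. ]), 30.3, 23.1, 77.0) ztop [ 8.3 44.3 66.2]
G [445 409] 1540 (array([511.4, 354.8]), 100.6, 29.8, -1.0) top 59.9 lug (array([511.3, 355.1]), 28.8, 23.8, 89.6) ztop [ 8.4 37.3 57.8]
t 2.65 tcp [ 457.3 -171.6  140.1] yaw -17.54 w 29.6 F [-0.3 -0.  -0.8]
shift [ 7.24 12.92 -0.4 ] turn 0.365
```

View pics/a.png

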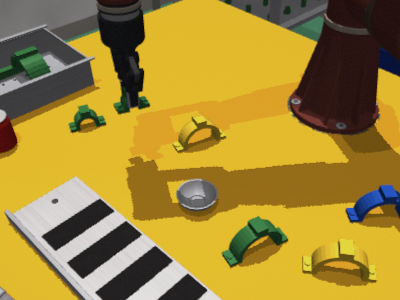

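Cap_1 is held level and upright (crop pixel (130,95)). I'm moving it above the pad next to the post.

```bash
python3 -m crank '[[3.6,6.45,0,0,0,0.18,20],[3.6,6.45,0,0,0,0.18,20],[3.6,6.45,0,0,0,0.18,20],[3.6,6.45,0,0,0,0.18,20],[3.6,6.45,0,0,0,0.18,20]]' >/dev/null
python3 -m crank '[[3.6,6.4,0,0,0,0.18,20],[3.6,6.4,0,0,0,0.18,20],[3.6,6.4,0,0,0,0.18,20],[3.6,6.4,0,0,0,0.18,20],[3.6,6.4,0,0,0,0.18,20]]' >/dev/null
python3 -c "
from h import *
to(638.4,151.3,130,3.4)"
python3 -m crank '[[0,0,0,0,0,0,20],[0,0,0,0,0,0,20],[0,0,0,0,0,0,20],[0,0,0,0,0,0,20],[0,0,0,0,0,0,20]]' >/dev/null
python3 -c "
from h import *
to(638.4,151.3,130,3.4)
for n in ('scene','top'):
    s=vision.snapshot(n);print(n);report(s)
    cv2.imwrite('pics/b_%s.png'%n,s['color'][:,:,::-1])"
```

```text
t 3.48 tcp [634.3 156.7 133. ] yaw 3.25 w 29.6 F [ 0.2 -0.2 -0. ]
shift [ 0.17 -0.22 -0.12] turn 0.003
t 3.9 tcp [632.3 150.5 133.5] yaw 2.98 w 29.3 F [-0.4 -0.3  0.6]
shift [ 0.24  0.03 -0.14] turn 0.007
scene
G [205 177] 384 (array([ 478.7, -345. ]), 78.8, 34.7, -18.8) top 49.9 lug (array([ 478.2, -345.3]), 31.3, 22.0, 62.4) ztop [ 7.  29.1 48. ]
G [371 298] 1184 (array([451. , 154.2]), 118.6, 64.7, 0.7) top 68.5 lug (array([450.7, 158.8]), 30.1, 23.7, 74.9) ztop [ 8.4 44.2 66.5]
G [277 321] 675 (array([635.4, 118.1]), 111.5, 32.7, 64.1) top 203.3 lug (array([648.3, 169.4]), 8.9, 0.4, -85.0) ztop [129.  140.2 162. ]
G [445 409] 1539 (array([511.4, 354.7]), 101.2, 29.8, -1.3) top 59.6 lug (array([511.4, 355. ]), 28.8, 22.9, 89.2) ztop [ 8.4 37.4 57.8]
top
G [172 185] 60 (array([551.7, 353. ]), 27.6, 13.4, 81.7) top 19.3 lug  ztop [ 2.8  7.7 14.5]
G [166 201] 293 (array([509. , 353.7]), 58.7, 28.7, -3.2) top 60.8 lug (array([509.5, 352.5]), 25.9, 20.8, -89.9) ztop [31.3 42.5 56.7]
G [472 221] 308 (array([ 484.5, -349.4]), 63.3, 29.3, -20.5) top 53.0 lug (array([ 476.7, -345.6]), 27.7, 21.2, 69.3) ztop [ 6.5 32.7 48.3]
G [170 220] 59 (array([467.6, 353.6]), 26.6, 11.6, 89.7) top 17.8 lug (array([471.5, 347.7]), 10.8, 10.7, 59.3) ztop [ 3.4  8.1 15.5]
G [463 237] 73 (array([ 446.6, -335.1]), 27.0, 13.5, 70.0) top 14.1 lug (array([ 446.7, -334.9]), 26.4, 13.5, 70.0) ztop [ 4.4  8.2 12.8]
```

```bash
python3 -m crank '[[0.24,0.03,-1.5,0,0,0.007,20],[0.24,0.03,-2.8,0,0,0.007,20],[0.24,0.03,-3.7,0,0,0.007,20],[0.24,0.03,-4.1,0,0,0.007,20],[0.24,0.03,-4.1,0,0,0.007,20]]' >/dev/null
python3 -m crank '[[0,0,0,0,0,0,20],[0,0,0,0,0,0,20],[0,0,-0.1,0,0,0,20],[0,0,-0.25,0,0,0,20],[0,0,-0.25,0,0,0,20]]'
python3 -c "
from h import *
to(638.4,151.3,23.5,3.4)"
```

```text
time_s: 4.83
tcp_pos: [0.6402, 0.1529, 0.0262]
eef_rot: [-0.0, 1.0, 0.03, 0.001]
force: [-0.0, -0.2, 1.1]
grip_width: 0.0297
gripper_force: 30.6
t 4.83 tcp [640.2 152.9  26.2] yaw 3.49 w 29.7 F [-0.  -0.2  1.1]
shift [-0.07 -0.06 -0.11] turn -0.002
```

```bash
python3 -m crank '[[-0.04,-0.03,0,0,0,0,20],[-0.04,-0.03,0,0,0,0,20],[-0.04,-0.03,0,0,0,0,20],[-0.04,-0.03,0,0,0,0,20],[-0.04,-0.03,0,0,0,0,20]]'
python3 -c "
from h import *
to(638.4,151.3,23.5,3.4)"
```

```text
time_s: 5.25
tcp_pos: [0.6391, 0.1522, 0.0261]
eef_rot: [-0.0, 1.0, 0.03, 0.001]
force: [1.9, 1.1, 4.2]
grip_width: 0.0292
gripper_force: 31.0
t 5.25 tcp [639.1 152.2  26.1] yaw 3.49 w 29.2 F [1.9 1.1 4.2]
shift [-0.03 -0.04 -0.1 ] turn -0.001
```

```bash
python3 -m crank '[[0,0,0,0,0,0,50],[0,0,0,0,0,0,50],[0,0,0,0,0,0,50],[0,0,0,0,0,0,50],[0,0,1,0,0,0,50]]' >/dev/null
python3 -m crank '[[0,0,1.5,0,0,0,60],[0,0,3,0,0,0,60],[0,0,4.5,0,0,0,60],[-1,-1,5,0,0,0,60],[-2,-2.5,5,0,0,0,60]]' >/dev/null
python3 -m crank '[[-2.2,-7,0,0,0,-0.2,60],[-2.2,-7,0,0,0,-0.2,60],[-2.2,-7,0,0,0,-0.2,60],[-2.2,-7,0,0,0,-0.2,60],[-2.2,-7,0,0,0,-0.2,60]]' >/dev/null
python3 -m crank '[[-2.2,-7,0,0,0,-0.23,60],[-2.2,-7,0,0,0,-0.23,60],[-2.2,-7,0,0,0,-0.23,60],[-2.2,-7,0,0,0,-0.23,60],[-2.2,-7,0,0,0,-0.23,60]]' >/dev/null
python3 -m crank '[[0,-3.4,-1,0,0,0,60],[0,-3.4,-1,0,0,0,60],[0,-3.4,-1,0,0,0,60],[0,-3.4,-1,0,0,0,60],[0,-3.4,-1,0,0,0,60]]' >/dev/null
python3 -c "
from h import *
for n in ('scene','top'):
    s=vision.snapshot(n);print(n);report(s)
    cv2.imwrite('pics/c_%s.png'%n,s['color'][:,:,::-1])
to(478,-346,16.5,-21.5)"
```

```text
scene
G [205 177] 379 (array([ 478.6, -345.3]), 78.7, 32.4, -18.9) top 50.2 lug (array([ 480.2, -345.6]), 28.9, 21.3, 72.1) ztop [ 6.3 28.5 47.6]
G [371 298] 1189 (array([450.8, 156.4]), 118.8, 63.4, 2.8) top 68.8 lug (array([451. , 158.6]), 29.7, 23.6, 77.1) ztop [ 8.2 44.2 66.4]
G [287 363] 1000 (array([635.7, 150. ]), 69.2, 35.8, 4.3) top 57.2 lug (array([637.9, 152.7]), 29.6, 21.9, -86.4) ztop [17.4 32.7 54.8]
G [445 409] 1542 (array([511.4, 354.7]), 100.5, 29.7, -1.2) top 60.3 lug (array([511.2, 355. ]), 28.8, 23.4, 88.3) ztop [ 8.2 37.5 57.7]
top
G [257 150] 292 (array([637.3, 152. ]), 65.5, 29.8, 4.6) top 57.9 lug (array([635.9, 150.7]), 25.5, 18.8, -88.2) ztop [19.2 30.1 54.5]
G [172 184] 56 (array([551.8, 353.2]), 26.9, 10.7, -89.1) top 14.5 lug (array([551.3, 351.9]), 22.9, 9.7, 89.0) ztop [ 2.3  7.9 12.3]
G [166 201] 234 (array([509.5, 353. ]), 52.3, 27.6, -2.7) top 60.4 lug (array([509.5, 352.3]), 25.8, 20.7, -89.9) ztop [35.  45.7 57.5]
G [259 210] 62 (array([498.7, 145.7]), 26.2, 13.0, 74.0) top 13.2 lug (array([498.4, 145.3]), 24.7, 12.1, 72.7) ztop [ 2.4  6.9 11. ]
G [250 229] 341 (array([449.9, 157.8]), 68.6, 28.2, -14.2) top 68.7 lug (array([448.6, 158.1]), 27.0, 21.6, 76.9) ztop [40.3 51.8 66.3]
G [170 220] 54 (array([467.8, 354.2]), 26.3, 12.0, 89.1) top 16.5 lug (array([467.5, 351.8]), 21.2, 11.7, -88.4) ztop [ 3.4  8.5 13.3]
G [466 228] 120 (array([ 443.4, -290.2]), 156.3, 33.1, -61.7) top 473.7 lug  ztop [ 5.7 32.7 49.1]
G [246 251] 60 (array([400.4, 170.3]), 26.8, 12.6, 77.3) top 23.1 lug  ztop [ 4.   7.8 14.7]
t 7.43 tcp [ 480.  -341.3  150.1] yaw -21.1 w 60.1 F [-0.2 -0.   0.1]
shift [-0.08 -0.19 -5.34] turn -0.007
```

View pics/c_scene.png

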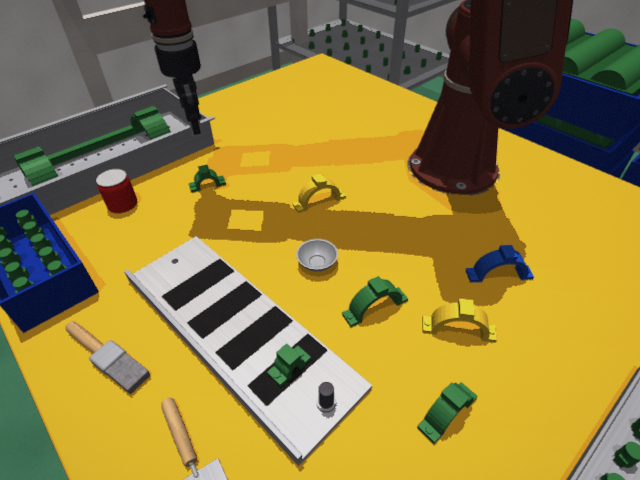

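Cap_1 stands on the pad next to the post (scene pixel (287,363)), centred within about 2 mm. Next is cap_2.

```bash
python3 -m crank '[[0,0,-2,0,0,0,60],[0,0,-3,0,0,0,60],[0,0,-3,0,0,0,60],[0,0,-3,0,0,0,60],[0,0,-3,0,0,0,60]]' >/dev/null
python3 -m crank '[[0,0,0,0,0,0,60],[0,0,0,0,0,0,60],[0,0,0,0,0,0,60],[0,0,0,0,0,0,60],[0,0,0,0,0,0,60]]' >/dev/null
python3 -c "
from h import *
to(478,-346,16.5,-21.5)"
```

```text
t 8.27 tcp [ 480.3 -343.1   75.9] yaw -21.16 w 59.7 F [-0.1 -0.2  0.7]
shift [-0.09 -0.12 -2.38] turn -0.006
```

```bash
python3 -m crank '[[-0.09,-0.12,-1.2,0,0,-0.006,60],[-0.09,-0.12,-2.38,0,0,-0.006,60],[-0.09,-0.12,-2.38,0,0,-0.006,60],[-0.09,-0.12,-2.38,0,0,-0.006,60],[-0.09,-0.12,-2.38,0,0,-0.006,60]]' >/dev/null
python3 -m crank '[[0,0,0,0,0,0,20],[0,0,0,0,0,0,20],[0,0,0,0,0,0,20],[0,0,0,0,0,0,20],[0,0,0,0,0,0,20]]' >/dev/null
python3 -c "
from h import *
to(478,-346,16.5,-21.5)"
python3 -m crank '[[0,0,0.6,0,0,0,20],[0,0,2,0,0,0,20],[0,0,3.5,0,0,0,20],[0,0,5,0,0,0,20],[0,0,5,0,0,0,20]]' >/dev/null
python3 -m crank '[[0,0,0,0,0,0,20],[0,0,0,0,0,0,20],[0,0,0,0,0,0,20],[0,0,0,0,0,0,20],[0,0,0,0,0,0,20]]'
python3 -c "
from h import *
to(643.1,71.3,140,3.4)"
```

```text
t 9.1 tcp [ 479.  -346.8   17.7] yaw -21.5 w 30.0 F [-1.5  0.1  6.4]
shift [-0.04  0.03 -0.05] turn -0.0
time_s: 9.93
tcp_pos: [0.4766, -0.3447, 0.1384]
eef_rot: [-0.001, 0.982, -0.187, -0.002]
force: [-0.8, -0.1, -0.1]
grip_width: 0.029
gripper_force: 30.8
t 9.93 tcp [ 476.6 -344.7  138.4] yaw -21.5 w 29.0 F [-0.8 -0.1 -0.1]
shift [ 6.66 16.64  0.06] turn 0.435
```

```bash
python3 -m crank '[[2.22,5.55,0,0,0,0.145,20],[2.22,5.55,0,0,0,0.145,20],[2.22,5.55,0,0,0,0.145,20],[2.22,5.55,0,0,0,0.145,20],[2.22,5.55,0,0,0,0.145,20]]' >/dev/null
python3 -m crank '[[2.22,5.55,0,0,0,0.145,20],[2.22,5.55,0,0,0,0.145,20],[2.22,5.55,0,0,0,0.145,20],[2.22,5.55,0,0,0,0.145,20],[2.22,5.55,0,0,0,0.145,20]]' >/dev/null
python3 -m crank '[[2.22,5.55,0,0,0,0.145,20],[2.22,5.55,0,0,0,0.145,20],[2.22,5.55,0,0,0,0.145,20],[2.22,5.55,0,0,0,0.145,20],[2.22,5.55,0,0,0,0.145,20]]' >/dev/null
python3 -m crank '[[0,0,-1,0,0,0,20],[0,0,-2,0,0,0,20],[0,0,-3,0,0,0,20],[0,0,-3,0,0,0,20],[0,0,-3,0,0,0,20]]' >/dev/null
python3 -m crank '[[0,0,0,0,0,0,20],[0,0,0,0,0,0,20],[0,0,0,0,0,0,20],[0,0,0,0,0,0,20],[0,0,0,0,0,0,20]]' >/dev/null
python3 -c "
from h import *
to(643.1,71.3,31,3.4)"
```

```text
t 12.02 tcp [645.1  70.5  66.9] yaw 3.43 w 29.6 F [ 0.   0.8 -0.7]
shift [-0.08  0.03 -1.44] turn -0.001
```

```bash
python3 -m crank '[[-0.11,0.03,-0.7,0,0,0,20],[-0.11,0.03,-1.2,0,0,0,20],[-0.11,0.03,-1.3,0,0,0,20],[-0.11,0.03,-1.4,0,0,0,20],[-0.11,0.03,-1.45,0,0,0,20]]' >/dev/null
python3 -m crank '[[0,0,0,0,0,0,20],[0,0,0,0,0,0,20],[0,0,0,0,0,0,20],[0,0,0,0,0,0,20],[0,0,0,0,0,0,20]]' >/dev/null
python3 -c "
from h import *
to(643.1,71.3,31,3.4)"
```

```text
t 12.85 tcp [640.5  71.2  32.3] yaw 3.47 w 29.3 F [-10.4  -0.8  16.3]
shift [ 0.1   0.01 -0.05] turn -0.001
```

```bash
python3 -m crank '[[0.03,0,0.08,0,0,0,20],[0.03,0,0.08,0,0,0,20],[0.03,0,0.08,0,0,0,20],[0.03,0,0.08,0,0,0,20],[0.03,0,0.08,0,0,0,20]]' >/dev/null
python3 -c "
from h import *
to(643.1,71.3,31,3.4)"
```

```text
t 13.27 tcp [642.7  71.4  32.4] yaw 3.43 w 29.6 F [-2.  -0.3  6.5]
shift [ 0.02 -0.   -0.05] turn -0.001
```

```bash
python3 -m crank '[[0,0,0,0,0,0,50],[0,0,0,0,0,0,50],[0,0,0,0,0,0,50],[0,0,0,0,0,0,50],[0,0,1,0,0,0,50]]' >/dev/null
python3 -m crank '[[0,0,1.5,0,0,0,60],[0,0,3,0,0,0,60],[0,0,4,0,0,0,60],[0,0,4,0,0,0,60],[0,0,4,0,0,0,60]]' >/dev/null
python3 -m crank '[[-2.65,5.65,0,0,0,-0.04,60],[-2.65,5.65,0,0,0,-0.04,60],[-2.65,5.65,0,0,0,-0.04,60],[-2.65,5.65,0,0,0,-0.04,60],[-2.65,5.65,0,0,0,-0.04,60]]' >/dev/null
python3 -m crank '[[-2.65,5.65,0,0,0,-0.04,60],[-2.65,5.65,0,0,0,-0.04,60],[-2.65,5.65,0,0,0,-0.04,60],[-2.65,5.65,0,0,0,-0.04,60],[-2.65,5.65,0,0,0,-0.04,60]]' >/dev/null
python3 -m crank '[[0,0,-1,0,0,0,60],[0,0,-2,0,0,0,60],[0,0,-2,0,0,0,60],[0,0,-2,0,0,0,60],[0,0,-2,0,0,0,60]]' >/dev/null
python3 -m crank '[[0,0,0,0,0,0,60],[0,0,0,0,0,0,60],[0,0,0,0,0,0,60],[0,0,0,0,0,0,60],[0,0,0,0,0,0,60]]' >/dev/null
python3 -c "
from h import *
s=vision.snapshot('top');report(s,(.55,.8))
s=vision.snapshot('scene');report(s)
cv2.imwrite('pics/d_scene.png',s['color'][:,:,::-1])
to(510.5,353.7,25,-1.2)"
```

```text
G [291 145] 293 (array([651.2,  72.1]), 68.9, 29.1, 4.8) top 67.5 lug (array([640.9,  71.6]), 27.2, 18.3, -88.1) ztop [20.6 46.5 63.7]
G [257 150] 302 (array([637.5, 152.2]), 65.8, 29.5, 4.3) top 57.1 lug (array([635.5, 151. ]), 26.5, 20.5, -82.5) ztop [19.2 29.6 54.7]
G [292 163] 64 (array([608. ,  68.7]), 28.1, 13.5, -83.5) top 29.9 lug (array([609.4,  69.5]), 25.8, 10.9, -87.0) ztop [16.7 22.5 26.8]
G [172 184] 55 (array([552.1, 352.8]), 27.2, 10.1, -87.1) top 15.8 lug (array([553.2, 356.3]), 13.0, 6.3, 65.1) ztop [ 2.7  7.3 13.3]
G [371 298] 1189 (array([451.4, 156.2]), 118.1, 64.1, 2.0) top 68.1 lug (array([451.3, 158.4]), 30.3, 22.9, 76.3) ztop [ 8.3 44.4 66.4]
G [252 330] 1112 (array([640.5,  68.7]), 87.2, 37.3, 3.7) top 65.5 lug (array([642.9,  72. ]), 29.9, 22.0, -86.2) ztop [17.2 40.7 63.5]
G [287 363] 997 (array([635.7, 149.6]), 69.2, 36.2, 3.5) top 56.7 lug (array([637.8, 152.9]), 29.7, 22.9, -86.0) ztop [18.1 33.2 54.7]
G [445 409] 1542 (array([511.4, 355. ]), 100.7, 29.4, -1.8) top 59.3 lug (array([511.3, 355.1]), 29.1, 23.7, 90.0) ztop [ 8.3 37.4 57.9]
t 15.87 tcp [509.8 353.9 106.7] yaw -1.16 w 60.0 F [ 0.9 -0.   0.2]
shift [ 0.03 -0.01 -3.27] turn -0.001
```

View pics/d_scene.png

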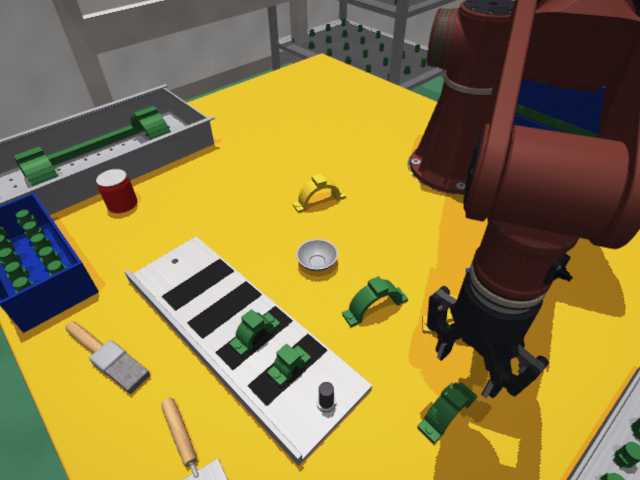

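Cap_2 is well placed on the second pad (252,330), and the gripper is over cap_3 (445,409). Gripping cap_3.

```bash
python3 -m crank '[[0.03,0,-1.2,0,0,0,60],[0.03,0,-2.4,0,0,0,60],[0.03,0,-3.2,0,0,0,60],[0.03,0,-3.2,0,0,0,60],[0.03,0,-3.2,0,0,0,60]]' >/dev/null
python3 -m crank '[[0,0,0,0,0,0,60],[0,0,0,0,0,0,60],[0,0,0,0,0,0,60],[0,0,0,0,0,0,40],[0,0,0,0,0,0,20]]' >/dev/null
python3 -m crank '[[0,0,0,0,0,0,20],[0,0,0,0,0,0,20],[0,0,0,0,0,0,20],[0,0,0,0,0,0,20],[0,0,0,0,0,0,20]]' >/dev/null
python3 -c "
from h import *
to(510.5,353.7,25,-1.2)"
python3 -m crank '[[0,0,0.6,0,0,0,20],[0,0,2,0,0,0,20],[0,0,3.5,0,0,0,20],[0,0,5,0,0,0,20],[0,0,5,0,0,0,20]]' >/dev/null
python3 -m crank '[[0,0,0,0,0,0,20],[0,0,0,0,0,0,20],[0,0,0,0,0,0,20],[0,0,0,0,0,0,20],[0,0,0,0,0,0,20]]' >/dev/null
python3 -c "
from h import *
to(647.8,-8.4,160,3.4)"
```

```text
t 17.12 tcp [511.  354.2  27.3] yaw -1.16 w 29.4 F [-1.   0.3  5.9]
shift [-0.02 -0.02 -0.09] turn -0.001
t 17.95 tcp [509.1 353.1 148.9] yaw -1.16 w 29.6 F [-0.9  0.4 -1.1]
shift [  5.55 -14.46   0.45] turn 0.08
```

```bash
python3 -m crank '[[2.77,-7.23,0.2,0,0,0.04,20],[2.77,-7.23,0.2,0,0,0.04,20],[2.77,-7.23,0.2,0,0,0.04,20],[2.77,-7.23,0.2,0,0,0.04,20],[2.77,-7.23,0.2,0,0,0.04,20]]' >/dev/null
python3 -m crank '[[2.77,-7.23,0,0,0,0.04,20],[2.77,-7.23,0,0,0,0.04,20],[2.77,-7.23,0,0,0,0.04,20],[2.77,-7.23,0,0,0,0.04,20],[2.77,-7.23,0,0,0,0.04,20]]' >/dev/null
python3 -m crank '[[0,0,0,0,0,0,20],[0,0,-1,0,0,0,20],[0,0,-2,0,0,0,20],[0,0,-3,0,0,0,20],[0,0,-3,0,0,0,20]]' >/dev/null
python3 -m crank '[[0,0,0,0,0,0,20],[0,0,0,0,0,0,20],[0,0,0,0,0,0,20],[0,0,0,0,0,0,20],[0,0,0,0,0,0,20]]' >/dev/null
python3 -c "
from h import *
to(647.8,-8.4,42,3.4)"
```

```text
t 19.62 tcp [650.3  -7.7  83.3] yaw 3.44 w 29.6 F [-0.8 -0.1 -0.8]
shift [-0.1  -0.03 -1.65] turn -0.001
```

```bash
python3 -m crank '[[-0.09,-0.03,-0.7,0,0,0,20],[-0.09,-0.03,-1.2,0,0,0,20],[-0.09,-0.03,-1.4,0,0,0,20],[-0.09,-0.03,-1.55,0,0,0,20],[-0.09,-0.03,-1.6,0,0,0,20]]' >/dev/null
python3 -m crank '[[0,0,0,0,0,0,20],[0,0,0,0,0,0,20],[0,0,0,0,0,0,20],[0,0,0,0,0,0,20],[0,0,0,0,0,0,20]]' >/dev/null
python3 -c "
from h import *
to(647.8,-8.4,42,3.4)"
```

```text
t 20.45 tcp [646.6  -8.3  42.2] yaw 3.43 w 29.2 F [-3.4  0.9  6. ]
shift [ 0.05 -0.   -0.01] turn -0.001
```

```bash
python3 -m crank '[[0.04,0,0.05,0,0,0,20],[0.04,0,0.05,0,0,0,20],[0.04,0,0.05,0,0,0,20],[0.04,0,0.05,0,0,0,30],[0.04,0,0.05,0,0,0,50]]' >/dev/null
python3 -m crank '[[0,0,0,0,0,0,50],[0,0,0,0,0,0,50],[0,0,1,0,0,0,50],[0,0,2.5,0,0,0,60],[0,0,4,0,0,0,60]]' >/dev/null
python3 -m crank '[[-3.94,3.33,0.5,0,0,-0.155,60],[-3.94,3.33,0.5,0,0,-0.155,60],[-3.94,3.33,0.5,0,0,-0.155,60],[-3.94,3.33,0.5,0,0,-0.155,60],[-3.94,3.33,0.5,0,0,-0.155,60]]' >/dev/null
python3 -m crank '[[-3.94,3.33,-0.5,0,0,-0.155,60],[-3.94,3.33,-0.5,0,0,-0.155,60],[-3.94,3.33,-0.5,0,0,-0.155,60],[-3.94,3.33,-0.5,0,0,-0.155,60],[-3.94,3.33,-0.5,0,0,-0.155,60]]' >/dev/null
python3 -m crank '[[0,0,-0.5,0,0,0,60],[0,0,-1,0,0,0,60],[0,0,-1,0,0,0,60],[0,0,-1,0,0,0,60],[0,0,-1,0,0,0,60]]' >/dev/null
python3 -c "
from h import *
to(450.3,158.5,34,-14.3)
for n in('top','scene'):
  s=vision.snapshot(n);report(s)"
```

```text
t 22.53 tcp [452.5 157.4 118.3] yaw -14.41 w 60.0 F [-0.2 -0.4 -0.1]
shift [-0.09  0.04 -3.37] turn 0.002
G [326 147] 444 (array([648.2,  -9. ]), 101.6, 30.3, 2.2) top 76.0 lug (array([645.8,  -7.4]), 26.9, 18.5, -89.8) ztop [18.6 51.5 71.4]
G [291 145] 287 (array([650.6,  73.5]), 69.8, 32.0, 3.5) top 66.4 lug (array([640. ,  71.7]), 27.8, 19.7, -85.1) ztop [19.5 46.1 63.5]
G [256 144] 189 (array([647.8, 153. ]), 46.1, 30.1, 3.1) top 56.4 lug (array([635.2, 150.7]), 25.8, 21.2, -88.2) ztop [18.9 49.  54.9]
G [257 161] 84 (array([612. , 150.4]), 28.2, 14.5, -87.0) top 28.8 lug (array([611.6, 151.1]), 26.4, 13.6, -85.9) ztop [18.2 22.3 27.8]
G [292 163] 63 (array([607. ,  69.5]), 26.1, 14.1, -86.3) top 31.1 lug (array([608.5,  71.8]), 22.7, 5.5, 54.9) ztop [18.4 22.  26.9]
G [371 298] 1181 (array([451. , 154.2]), 119.3, 65.4, 0.7) top 68.8 lug (array([451.5, 158.7]), 30.2, 22.3, 77.8) ztop [ 8.3 44.  66.5]
G [220 300] 1206 (array([646.6, -30.8]), 105.3, 77.7, 3.2) top 74.2 lug (array([648. ,  -7.8]), 30.3, 22.3, -86.9) ztop [17.5 48.6 72.2]
G [252 330] 1109 (array([640.8,  69. ]), 87.4, 36.4, 3.1) top 65.7 lug (array([642.6,  72. ]), 30.5, 22.2, -88.2) ztop [17.6 41.  63.4]
G [287 363] 999 (array([635.6, 150.3]), 69.3, 35.2, 3.8) top 56.9 lug (array([637.9, 152.8]), 29.9, 22.8, -87.5) ztop [17.5 32.8 54.7]
```

Cap_3 is centred on the third pad. Gripping cap_4.

```bash
python3 -m crank '[[-0.05,0.04,-1.2,0,0,0,60],[-0.05,0.04,-2.4,0,0,0,60],[-0.05,0.04,-3.3,0,0,0,60],[-0.05,0.04,-3.3,0,0,0,60],[-0.05,0.04,-3.3,0,0,0,60]]' >/dev/null
python3 -m crank '[[0,0,0,0,0,0,60],[0,0,0,0,0,0,60],[0,0,0,0,0,0,60],[0,0,0,0,0,0,60],[0,0,0,0,0,0,60]]' >/dev/null
python3 -c "
from h import *
to(450.3,158.5,34,-14.3)"
python3 -m crank '[[0,0,0,0,0,0,20],[0,0,0,0,0,0,20],[0,0,0,0,0,0,20],[0,0,0,0,0,0,20],[0,0,0,0,0,0,20]]' >/dev/null
python3 -c "
from h import *
to(450.3,158.5,34,-14.3)"
python3 -m crank '[[0,0,0.6,0,0,0,20],[0,0,2,0,0,0,20],[0,0,3.5,0,0,0,20],[0,0,5,0,0,0,20],[0,0,5,0,0,0,20]]' >/dev/null
python3 -m crank '[[0,0,0,0,0,0,20],[0,0,0,0,0,0,20],[0,0,0,0,0,0,20],[0,0,0,0,0,0,20],[0,0,0,0,0,0,20]]' >/dev/null
python3 -c "
from h import *
to(652.5,-88.1,160,3.4)"
```

```text
t 23.47 tcp [450.3 159.3  36.1] yaw -14.33 w 59.8 F [-0.5  0.3 -0.1]
shift [-0.   -0.03 -0.08] turn 0.001
t 23.88 tcp [449.5 159.1  35.3] yaw -14.33 w 29.5 F [-1.2  0.1  3.5]
shift [ 0.03 -0.02 -0.05] turn 0.001
t 24.72 tcp [448.  158.8 158. ] yaw -14.34 w 29.4 F [ 0.8  0.1 -1.7]
shift [ 8.18 -9.88  0.08] turn 0.31
```

```bash
python3 -m crank '[[4.09,-4.94,0,0,0,0.155,20],[4.09,-4.94,0,0,0,0.155,20],[4.09,-4.94,0,0,0,0.155,20],[4.09,-4.94,0,0,0,0.155,20],[4.09,-4.94,0,0,0,0.155,20]]' >/dev/null
python3 -m crank '[[4.05,-4.94,0,0,0,0.155,20],[4.05,-4.94,0,0,0,0.155,20],[4.05,-4.94,0,0,0,0.155,20],[4.05,-4.94,0,0,0,0.155,20],[4.05,-4.94,0,0,0,0.155,20]]' >/dev/null
python3 -m crank '[[0,0,0,0,0,0,20],[0,0,-1,0,0,0,20],[0,0,-2,0,0,0,20],[0,0,-3,0,0,0,20],[0,0,-3,0,0,0,20]]' >/dev/null
python3 -m crank '[[0,0,0,0,0,0,20],[0,0,0,0,0,0,20],[0,0,0,0,0,0,20],[0,0,0,0,0,0,20],[0,0,0,0,0,0,20]]' >/dev/null
python3 -c "
from h import *
to(652.5,-88.1,50,3.4)"
```

```text
t 26.38 tcp [654.3 -88.1  87.2] yaw 3.43 w 29.3 F [-0.2  0.1 -1.4]
shift [-0.07  0.   -1.49] turn -0.001
```

```bash
python3 -m crank '[[-0.07,0,-0.6,0,0,0,20],[-0.07,0,-1.05,0,0,0,20],[-0.07,0,-1.25,0,0,0,20],[-0.07,0,-1.4,0,0,0,20],[-0.07,0,-1.45,0,0,0,20]]' >/dev/null
python3 -m crank '[[0,0,0,0,0,0,20],[0,0,0,0,0,0,20],[0,0,0,0,0,0,20],[0,0,0,0,0,0,20],[0,0,0,0,0,0,20]]' >/dev/null
python3 -c "
from h import *
to(652.5,-88.1,50,3.4)"
```

```text
t 27.22 tcp [650.9 -88.   50.2] yaw 3.43 w 29.8 F [-4.4  1.1  5.2]
shift [ 0.07 -0.   -0.01] turn -0.001
```

```bash
python3 -m crank '[[0.05,0,0.05,0,0,0,20],[0.05,0,0.05,0,0,0,20],[0.05,0,0.05,0,0,0,20],[0.05,0,0.05,0,0,0,20],[0.05,0,0.05,0,0,0,20]]' >/dev/null
python3 -c "
from h import *
to(652.5,-88.1,50,3.4)"
python3 -m crank '[[0,0,0,0,0,0,50],[0,0,0,0,0,0,50],[0,0,0,0,0,0,50],[0,0,0,0,0,0,50],[0,0,1,0,0,0,50]]' >/dev/null
python3 -m crank '[[0,0,1.5,0,0,0,60],[0,0,3,0,0,0,60],[0,0,4,0,0,0,60],[0,0,4,0,0,0,60],[0,0,4,0,0,0,60]]' >/dev/null
python3 -m crank '[[-4,-5,0,0,0,0,60],[-4,-5,0,0,0,0,60],[-4,-5,0,0,0,0,60],[-4,-5,0,0,0,0,60],[-4,-5,0,0,0,0,60]]' >/dev/null
python3 -m crank '[[-4,-5,0,0,0,0,60],[-4,-5,0,0,0,0,60],[-4,-5,0,0,0,0,60],[-4,-5,0,0,0,0,60],[-4,-5,0,0,0,0,60]]' >/dev/null
python3 -m crank '[[0,0,0,0,0,0,60],[0,0,0,0,0,0,60],[0,0,0,0,0,0,60],[0,0,0,0,0,0,60],[0,0,0,0,0,0,60]]' >/dev/null
python3 -c "
from h import *
to(652.5,-88.1,50,3.4)
for n in('top','scene'):
  s=vision.snapshot(n);print(n);report(s,(.55,.8));print(cloud(s)[231,315] if n=='top' else '')
  cv2.imwrite('pics/f_%s.png'%n,s['color'][:,:,::-1])"
```

```text
t 27.63 tcp [653.1 -88.   50.3] yaw 3.43 w 29.4 F [ 0.6 -1.1  0.4]
shift [-0.02 -0.   -0.01] turn -0.0
t 29.72 tcp [ 453.2 -336.7  174.7] yaw 3.54 w 59.7 F [0.1 0.2 0.1]
shift [ 7.97  9.95 -4.99] turn -0.003
top
G [361 142] 477 (array([661. , -87.5]), 100.9, 29.5, 2.3) top 86.0 lug (array([651.3, -87.4]), 26.7, 20.6, -88.5) ztop [22.2 62.5 80.9]
G [326 143] 391 (array([656.1,  -8.6]), 86.0, 30.4, 2.0) top 76.3 lug (array([645.5,  -7.4]), 27.2, 18.5, -89.4) ztop [19.5 53.8 72.4]
G [291 141] 216 (array([657.5,  72.7]), 55.0, 28.7, 1.5) top 67.0 lug (array([640.7,  71.6]), 27.3, 19.2, -88.4) ztop [18.9 57.1 64. ]
G [257 150] 303 (array([637.3, 152.2]), 66.7, 29.7, 4.6) top 56.7 lug (array([635.2, 150.8]), 25.3, 21.1, -87.6) ztop [18.8 29.5 53.8]
G [291 155] 80 (array([623.7,  70. ]), 28.3, 14.4, -84.6) top 61.2 lug  ztop [36.  44.2 49.1]
G [292 163] 65 (array([607.5,  69.4]), 26.5, 13.7, -85.4) top 29.5 lug (array([608.1,  68.1]), 23.4, 11.8, -88.0) ztop [18.4 22.9 27.6]
G [326 166] 76 (array([604.5, -10.9]), 28.3, 14.1, -84.6) top 34.6 lug  ztop [17.5 21.8 27.1]
G [361 168] 80 (array([601.8, -92. ]), 31.3, 13.3, -87.6) top 31.0 lug (array([602.2, -90.2]), 23.8, 11.3, -85.1) ztop [18.1 21.9 27.3]
[0.45325976 0.01261407 0.00382427]
scene
G [190 273] 1231 (array([657.7, -99.8]), 123.0, 93.1, 24.2) top 83.0 lug (array([654.3, -87.9]), 30.2, 22.8, -88.8) ztop [19.2 56.  80.8]
G [220 300] 1218 (array([646.5, -32.2]), 105.0, 81.2, 2.8) top 74.7 lug (array([647.6,  -7.3]), 30.6, 22.5, -85.7) ztop [16.9 48.7 72.1]
G [252 330] 1114 (array([640.4,  68.8]), 87.1, 37.0, 3.9) top 65.6 lug (array([642.9,  71.6]), 30.3, 23.0, -85.5) ztop [17.4 40.6 63.4]
G [287 363] 1004 (array([635.6, 150.1]), 69.1, 35.5, 3.4) top 57.2 lug (array([637.8, 152.7]), 29.6, 22.0, -85.6) ztop [17.5 33.5 54.6]
```

View pics/f_scene.png

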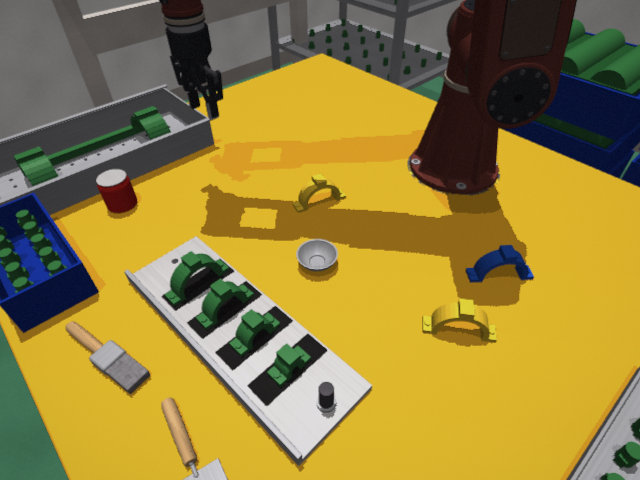

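View pics/f_top.png

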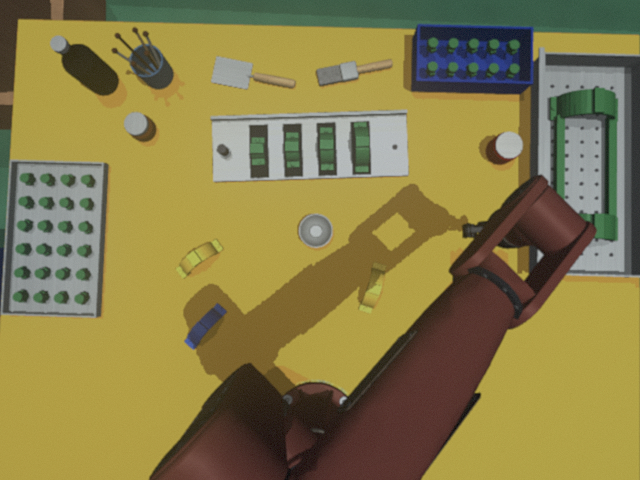

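Both views show all four caps standing in size order from the post. In the top view they are at (257,150), (291,148), (326,148) and (361,147), each centred on its pad. The dish has not moved.

```bash
python3 -c "
from workcell import arm
print(arm.hand_in())"
```

```text
the job is handed in; nothing more can be done
None
```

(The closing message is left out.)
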